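# Set up the seal tester for a batch of salve jars

### The job

Get the seal tester ready to run: while its chamber is still open, turn the gauge's bezel until the zero mark lies under the pointer. Then stand every filled salve jar from the mat upright in the chamber, lay the lid squarely on the rim, and push both toggle clamp handles down past their dead points so that they lock and their pads hold the lid. Leave the gauge at zero, and leave the marker and the loose caps where they lie.

Things in the scene. Friction and masses are not known exactly. Their poses are not given: they have to be found in the camera images.
- tester: bench seal tester, fixed: low base plate 384 mm wide, open clear-walled chamber in the middle, a toggle clamp at either end, a round gauge in front, a grey pump behind. Origin: on the table under the chamber's centre; x from the gauge to the pump, y to the left clamp, z up. Chamber 132 (x) x 166 (y) mm outside, walls 8 mm, inner floor 16 mm and rim (black gasket) 64 mm above the table
- jar1: filled salve jar with its cap on, if present (two or three are): green glass 41 mm across, black cap 44 mm across (the upper 13 mm), 40 mm high in all. Origin: centre of its underside. The jars start on a grey cloth mat (200 x 220 x 2 mm) to one side of the gauge; the lid lies to the other
- jar2: another salve jar like it, if present
- jar3: another salve jar like it, if present
- lid: chamber lid, lying right way up on the table: clear plate 146 (x) x 180 (y) x 12 mm, rubber seal below. Origin: centre of its underside. Its black handle bar runs along y over the centre: 90 mm long, 14 wide, 14 high, axis 39 mm above the underside, 20 mm clear below. On the chamber the lid's long side runs along the tester's y, either way round, underside on the rim
- gauge_center (a point): centre of the gauge's dial, on the bezel's top face and turning axis, 58 mm above the table, 125 mm in front of the chamber's centre. The bezel is a knurled ring 60 mm across, 16 mm high, on a fixed case 54 mm across; the dial card turns with it. It turns stiffly (0.06 N m) both ways, up to 3 rad from where its mark faces the robot, and stays where it is left
- zero_mark (a point): the long bold black zero mark on the dial card (a white index on the bezel's rim beside it), 24 mm from the dial's centre; it turns with the bezel
- pointer_tip (a point): tip of the gauge's black pointer, 24 mm from the dial's centre; the bezel does not move it. Seen from above it starts 0.45 to 1.75 rad counter-clockwise from the zero mark
- left_handle (a joint): left (tester's +y) clamp's handle (rad): 0 = pushed fully down and outward against its stop, locked; grows as it is raised; about 1.76 = open, handle and bar upright. It stays open by itself; below 0.9 the bar's weight draws it on until the pad rests on the lid at about 0.45; from there to the dead point (0.14) takes up to 10 N on the grip, then it snaps to 0
- left_grip (a point): point on the axis of the left (tester's +y) clamp's handle, 75 mm from its pivot. The red grip is a round bar 16 mm thick, from 26 to 98 mm from the pivot
- left_pivot (a point): pivot of the left (tester's +y) handle, fixed to the tester, 117 mm above the table. The handle swings in the upright plane through both clamps: at 0 it points away from the chamber, 0.1 rad above level; at 1.47 it stands straight up, its end 215 mm above the table; from there on it leans towards the chamber
- left_pad: sprung rubber pad, a disc 20 mm across, under the end of the left (tester's +y) clamp's bar; its face is 34 mm below this point, which lies on the bar's axis 61 mm from the bar's pivot. Closed, it presses the lid above the chamber's end wall; open, the bar stands upright beside the lid's place, about 15 mm clear of the lid's edge
- right_handle (a joint): right (tester's -y) clamp's handle (rad): 0 = pushed fully down and outward against its stop, locked; grows as it is raised; about 1.76 = open, handle and bar upright. It stays open by itself; below 0.9 the bar's weight draws it on until the pad rests on the lid at about 0.45; from there to the dead point (0.14) takes up to 10 N on the grip, then it snaps to 0
- right_grip (a point): point on the axis of the right (tester's -y) clamp's handle, 75 mm from its pivot. The red grip is a round bar 16 mm thick, from 26 to 98 mm from the pivot
- right_pivot (a point): pivot of the right (tester's -y) handle, fixed to the tester, 117 mm above the table. The handle swings in the upright plane through both clamps: at 0 it points away from the chamber, 0.1 rad above level; at 1.47 it stands straight up, its end 215 mm above the table; from there on it leans towards the chamber
- right_pad: sprung rubber pad, a disc 20 mm across, under the end of the right (tester's -y) clamp's bar; its face is 34 mm below this point, which lies on the bar's axis 61 mm from the bar's pivot. Closed, it presses the lid above the chamber's end wall; open, the bar stands upright beside the lid's place, about 15 mm clear of the lid's edge
- marker: a black marker pen, 122 mm long, 12 mm thick, lying; leave it alone
- cap1: a loose black jar cap, a flat disc 44 mm across and 11 mm high, with no jar under it; leave it alone
- cap2: another loose black jar cap like it; leave it alone
Not all that is in view belongs to the job. What is shaped like the jar1 but blue or red is not meant.

How it is judged:
By the outcome, as a careful person would: the job done as asked, in the order asked, and still so for the second after the job is handed in, with the robot touching nothing.
Of jar1, jar2, jar3 only 2 to 3 are there at a start; the rules pass over those that are not, and their reading is None.
At some moment in a run one of jar1, jar2, jar3 may be knocked a few centimetres aside while the robot is not near it.
It also fails if it takes over 208 s, if anything falls off the work surface, if the arm or the gripper's body presses on something with over 40 N, if the wrist force passes 120 N, or if a joint passes its speed limit or range.

### The arm

A 6-joint arm with a two-finger parallel gripper is mounted at the origin on the work surface. World frame = base frame: x ahead of the robot, y to its left, z up, the work surface at z = 0. Lengths are in m, angles in rad, forces in N, time in s.
With the tool pointing down it reaches from about 0.25 to 0.775 m from the base axis. Payload 4 kg.
Tool frame: the origin (TCP) lies between the finger pads; the fingertips stand 14 mm ahead of it and the grasp point (between the pads) lies 5 mm behind it (nose_length is the distance from the TCP to the fingertips, in m); z points along the fingers, y is the line along which they close (so a half turn about z gives the same grasp; the last joint's range is limited). The gripper opens to 94 mm and grips with 3 to 60 N. Pads are 16 mm wide; open, the fingers measure 119 mm over their backs; the gripper's body (75 mm by 177 mm) begins 78 mm behind the grasp point.
Start: joints at [-1.28, 0.087, 1.371, -0, 1.684, -0.103], TCP at [0.211, -0.508, 0.22] pointing down, gripper open.
Joint ranges: [-3.1, 3.1], [-0.76, 2.03], [0.27, 2.55], [-1.08, 4.22], [0.17, 2.65], [-2.57, 2.57]. Speed limits (rad/s): [2.79, 2.79, 3.14, 3.14, 3.14, 3.14].

### API

Orientations are given as [roll, pitch, yaw] about the fixed x, y, z axes, in that order (R = Rz(yaw) Ry(pitch) Rx(roll)).
In Python, from bench import * gives the robot as it stands.
- The arm moves only by the tool move_arm, never from a script. Its argument "steps" is one flat list of numbers, 7 for each row, row after row: the turn, a rotation vector about the world's x, y, z in rad, then the shift along the world's x, y, z in m, then the opening, from 0 (shut) to 1 (fully open). A call has 1 to 12 rows; each row is the pose to reach, as a shift and turn from the pose commanded when the call began; what a row does not reach only later rows make up. A row lasts 1/10 s, in which the tool goes at most 50 mm and 8.59 degrees, less where a joint would pass 70% of its speed; a pose out of reach is approached as far as the arm can. A call with a gripper value outside its range is refused whole. The fingers move at their own pace and stop on an object; the grip force is fixed at half the most. Time passes only in rows, so rows that repeat a pose let the fingers close. It gives the time, the measured TCP pose, the force, the opening and the grip force at its end, in the units of the state.
- get_obs(): the state, without advancing time (a new reading comes with each control period).
- snapshot(name): name is "scene" or "side" or "wrist"; returns (picture, depth): 384x512x3 uint8, red, green, blue; 384x512 float32, m along the optical axis (not along the pixel's ray), 0 where there is no reading.
- camera_model(name): a dict with "fx", "fy", "cx", "cy" (pixels), "rvec" (rotation vector, rad) and "tvec" (3), from world to camera coordinates, as OpenCV has them. Camera axes: x right, y down, z forward; pixel columns grow to the right and rows downward; lengths in m; the calibration is good to about 2 mm. The wrist camera is an equidistant fisheye: a pixel r from the principal point sees the ray r / f radians off the axis. A picture is of the moment at which its call begins: read the wrist's pose just before it. camera_model takes no time and is no camera call; for the wrist camera it gives the pose at the moment of the call.
- close_job(): hands the job in; it is judged then, once.
Trained networks look in the newest picture that a camera, given by its name, has taken for a name from the list of things; names that differ only in an ending like _2 or _b are one class to them, and where a whole thing is asked for, a point or a joint stands for the part that bears it (a point fixed in the world has none). Each returns a list of dicts, best first, with "score" (0 to 1); they miss things now and then, are a little off and sometimes report something else, mostly with a low value. They report only what shows in the picture. A call takes as long as a camera call. They do not tell look-alikes from the thing itself.
- silhouettes(camera, target): "pixels" (384x512 bool, what is visible of it) and "uv" ([column, row] in pixels, amid what is visible of it).
- spot_point(camera, target): "uv" ([column, row] in pixels: a listed point, or the origin of a listed thing).
The state is a dict: "time": time; "joint_positions": joint angles; "qvel": joint speeds; "joint_torque": joint torques, N m; "tool_pos": TCP position; "ee_rot": TCP orientation; "wrist_force": force on the tool from outside, world axes, zero at the start; "wrist_torque": the same for the moment, N m; "width": finger opening in m; "finger_force": force on a finger pad.
Only numpy, scipy, OpenCV 4.12 (cv2) and the standard library are available. Lean on these libraries where they do the work, as an engineer would, in place of code of your own. Each camera call takes 0.05 s, during which the arm holds its last target. There are 200 camera calls.

## Working session

There is one attempt and no reset: what is moved stays moved. The work goes in short steps, Python scripts to look and compute and a tool call to move; the robot and the scene stay as the last step left them, time stands still between calls to the robot, and variables do not carry over. Pictures are saved under pics/ and viewed, at most 14 in all, crops included, and the job is handed in when it is done.

Besides the shell and the picture viewer there is one more tool, called as name(argument=value, ...) on one line, values as JSON. move_arm: Moves the arm, as the interface text tells. Its arguments: {"type":"object","properties":{"steps":{"type":"array"}},"required":["steps"]}

```bash
ls; mkdir -p pics; cat > h.py <<'E'
from bench import *
import numpy as np, cv2
from scipy.spatial.transform import Rotation as R
def snap(n,f=None):
    m=camera_model(n); p,d=snapshot(n)
    if f: cv2.imwrite('pics/'+f,p[:,:,::-1])
    return m,p,d
def ray(m,uv):
    u=(np.array(uv,float)-[m['cx'],m['cy']])/[m['fx'],m['fy']]
    return np.array([u[0],u[1],1.])
def wrist_ray(m,uv):
    u=(np.array(uv,float)-[m['cx'],m['cy']])/[m['fx'],m['fy']]
    t=np.linalg.norm(u); s=np.sin(t)/t if t>1e-9 else 1
    return np.array([u[0]*s,u[1]*s,np.cos(t)])
def RT(m): return R.from_rotvec(np.ravel(m['rvec'])).as_matrix(),np.ravel(m['tvec'])
def onz(m,uv,z,w=False):
    "point on plane z along the pixel's ray"
    Rm,t=RT(m); d=Rm.T@(wrist_ray if w else ray)(m,uv); c=-Rm.T@t
    return c+d*(z-c[2])/d[2]
def at(m,uv,depth):
    Rm,t=RT(m); return Rm.T@(ray(m,uv)*depth-t)
def proj(m,P):
    Rm,t=RT(m); c=Rm@np.array(P,float)+t
    return np.array([m['fx']*c[0]/c[2]+m['cx'],m['fy']*c[1]/c[2]+m['cy']])
E
python3 - <<'E'
from h import *
for n in('scene','side','wrist'):
    m,p,d=snap(n,n+'0.png'); Rm,t=RT(m); print(n,m['fx'],(-Rm.T@t).round(3),Rm[2].round(2))
    for k in ['jar1','lid','gauge_center','zero_mark','pointer_tip','left_pivot','right_pivot','left_grip','right_grip','marker','cap1','tester']:
        r=spot_point(n,k); print(k,[(np.round(x['uv']).tolist(),round(x['score'],2)) for x in r[:5]])
E
```

```text
pics
scene 372.57346405432276 [ 1.115 -0.544  0.869] [-0.53  0.47 -0.7 ]
jar1 [([200.0, 287.0], 0.89), ([167.0, 262.0], 0.84), ([135.0, 256.0], 0.8), ([173.0, 231.0], 0.56), ([208.0, 314.0], 0.53)]
lid [([312.0, 149.0], 0.86)]
gauge_center [([247.0, 188.0], 0.94)]
zero_mark [([245.0, 182.0], 0.67)]
pointer_tip []
left_pivot [([320.0, 169.0], 0.7)]
right_pivot [([223.0, 224.0], 0.68)]
left_grip [([319.0, 152.0], 0.5), ([135.0, 255.0], 0.32)]
right_grip [([230.0, 203.0], 0.71)]
marker [([240.0, 178.0], 0.55)]
cap1 [([196.0, 211.0], 0.66), ([269.0, 160.0], 0.46)]
tester [([274.0, 223.0], 0.76)]
side 409.5902393929652 [0.419 0.901 0.711] [ 0.12 -0.82 -0.56]
jar1 [([244.0, 148.0], 0.74), ([304.0, 165.0], 0.66), ([274.0, 169.0], 0.64), ([217.0, 166.0], 0.55), ([297.0, 178.0], 0.51)]
lid [([276.0, 325.0], 0.9), ([307.0, 197.0], 0.51)]
gauge_center [([276.0, 209.0], 0.95)]
zero_mark [([283.0, 213.0], 0.69), ([276.0, 325.0], 0.22)]
pointer_tip []
left_pivot [([209.0, 224.0], 0.93)]
right_pivot [([245.0, 155.0], 0.72)]
left_grip [([211.0, 195.0], 0.66)]
right_grip [([240.0, 135.0], 0.4)]
marker [([311.0, 241.0], 0.68), ([243.0, 135.0], 0.46), ([242.0, 158.0], 0.43), ([243.0, 148.0], 0.39)]
cap1 [([315.0, 277.0], 0.76), ([241.0, 156.0], 0.58), ([306.0, 197.0], 0.48)]
tester [([234.0, 218.0], 0.64)]
wrist 297.3186396354542 [ 0.273 -0.481  0.384] [-0.22 -0.09 -0.97]
jar1 [([219.0, 2.0], 0.94)]
lid []
gauge_center []
zero_mark []
pointer_tip []
left_pivot []
right_pivot []
left_grip []
right_grip []
marker []
cap1 []
tester []
```

View pics/scene0.png

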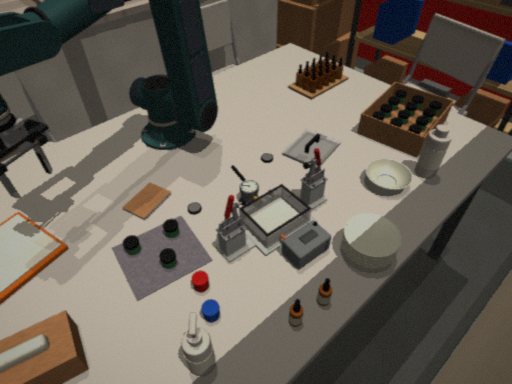

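View pics/side0.png

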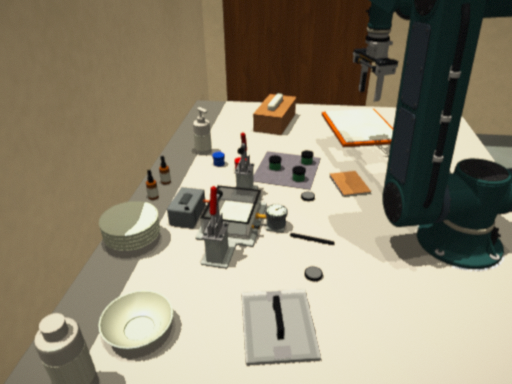

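```bash
python3 - <<'E'
from h import *
H={'gauge_center':.058,'left_pivot':.117,'right_pivot':.117,'jar1':.002,'lid':0,'zero_mark':.058}
for n in('scene','side'):
    m,p,d=snap(n)
    for k,z in H.items():
        for x in spot_point(n,k)[:7]: print(n,k,np.round(x['uv']).tolist(),round(x['score'],2),onz(m,x['uv'],z).round(3))
o=get_obs(); print(o['time'],o['tool_pos'],o['ee_rot'],o['width'])
m=camera_model('wrist'); Rm,t=RT(m); Rt=R.from_euler('xyz',o['ee_rot']).as_matrix(); print((Rt.T@(-Rm.T@t-o['tool_pos'])).round(4)); print((Rm@Rt).round(3))
E
```

```text
scene left_pivot [320.0, 167.0] 0.87 [0.618 0.166 0.117]
scene right_pivot [222.0, 226.0] 0.71 [ 0.594 -0.194  0.117]
scene right_pivot [318.0, 167.0] 0.32 [0.611 0.164 0.117]
scene jar1 [174.0, 232.0] 0.8 [ 0.432 -0.26   0.002]
scene jar1 [167.0, 266.0] 0.7 [ 0.521 -0.34   0.002]
scene jar1 [200.0, 288.0] 0.63 [ 0.638 -0.314  0.002]
scene jar1 [210.0, 313.0] 0.59 [ 0.711 -0.337  0.002]
scene lid [168.0, 263.0] 0.73 [ 0.513 -0.334  0.   ]
scene lid [311.0, 147.0] 0.69 [0.443 0.341 0.   ]
scene zero_mark [246.0, 180.0] 0.73 [0.458 0.004 0.058]
scene zero_mark [317.0, 157.0] 0.22 [0.539 0.255 0.058]
side gauge_center [274.0, 207.0] 0.92 [ 0.49  -0.018  0.058]
side left_pivot [212.0, 225.0] 0.8 [0.622 0.157 0.117]
side right_pivot [247.0, 157.0] 0.89 [ 0.59  -0.183  0.117]
side right_pivot [309.0, 235.0] 0.58 [0.395 0.168 0.117]
side jar1 [273.0, 167.0] 0.64 [ 0.523 -0.331  0.002]
side jar1 [217.0, 164.0] 0.62 [ 0.72  -0.336  0.002]
side jar1 [243.0, 171.0] 0.57 [ 0.623 -0.296  0.002]
side jar1 [298.0, 174.0] 0.5 [ 0.436 -0.295  0.002]
side jar1 [309.0, 166.0] 0.46 [ 0.398 -0.355  0.002]
side jar1 [279.0, 325.0] 0.25 [0.447 0.333 0.002]
side lid [279.0, 327.0] 0.56 [0.447 0.337 0.   ]
side zero_mark [282.0, 211.0] 0.75 [ 0.467 -0.002  0.058]
2.65 [ 0.21101481 -0.50792646  0.21952333] [3.14148575e+00 2.46369667e-05 3.93779057e-01] 0.09417504789859048
[ 0.067  -0.0008 -0.1644]
[[-0.001  1.    -0.001]
 [-0.972 -0.001 -0.234]
 [-0.234  0.     0.972]]
```

The scene view shows three green jars with black caps on the mat at about (131,244), (171,228) and (168,258). The red jar (200,280) and blue jar (210,310) are decoys. The lid is at (312,148), the gauge at (249,188), and both clamps are open. I'm moving above the gauge now.

move_arm(steps=[0,0,-0.394,0.271,0.5,-0.02,1,0,0,-0.394,0.271,0.5,-0.02,1,0,0,-0.394,0.271,0.5,-0.02,1,0,0,-0.394,0.271,0.5,-0.02,1,0,0,-0.394,0.271,0.5,-0.02,1,0,0,-0.394,0.271,0.5,-0.02,1,0,0,-0.394,0.271,0.5,-0.02,1,0,0,-0.394,0.271,0.5,-0.02,1,0,0,-0.394,0.271,0.5,-0.02,1,0,0,-0.394,0.271,0.5,-0.02,1,0,0,-0.394,0.271,0.5,-0.02,1,0,0,-0.394,0.271,0.5,-0.02,1])

```text
time: 3.85
tool_pos: [0.4831, -0.0042, 0.1993]
ee_rot: [-3.14, -0.0, 0.004]
wrist_force: [-0.2, -0.0, 0.4]
width: 0.0941
finger_force: 0.0
```

```bash
cat >> h.py <<'E'
def look(names,f=None,cams=('wrist',)):
    "names: {target: plane z}"
    for n in cams:
        m,p,d=snap(n,(n+f) if f else None)
        for k,z in names.items():
            for x in spot_point(n,k)[:6]: print(n,k,np.round(x['uv'],1).tolist(),round(x['score'],2),onz(m,x['uv'],z,n=='wrist').round(4))
    return m,p,d
E
python3 - <<'E'
from h import *
m,p,d=look({'gauge_center':.058,'zero_mark':.056,'pointer_tip':.056,'left_pivot':.117,'right_pivot':.117,'jar1':.002,'tester':0},'1.png')
cv2.imwrite('pics/w1.png',cv2.resize(p[:,:,::-1],(800,600),interpolation=cv2.INTER_CUBIC))
E
```

```text
wrist gauge_center [257.3, 184.3] 0.59 [ 0.4855 -0.0068  0.058 ]
wrist gauge_center [450.9, 75.8] 0.52 [ 0.6202 -0.237   0.058 ]
wrist zero_mark [246.1, 208.2] 0.65 [0.4587 0.0052 0.056 ]
wrist pointer_tip [269.1, 202.7] 0.53 [ 0.465  -0.0196  0.056 ]
wrist left_pivot [81.8, 54.0] 0.72 [0.6224 0.1569 0.117 ]
wrist right_pivot [449.2, 90.3] 0.87 [ 0.5918 -0.1895  0.117 ]
wrist right_pivot [269.0, 202.2] 0.61 [ 0.4822 -0.0163  0.117 ]
wrist jar1 [470.1, 160.7] 0.94 [ 0.5131 -0.3249  0.002 ]
wrist jar1 [474.0, 29.3] 0.92 [ 0.7168 -0.3332  0.002 ]
wrist jar1 [480.6, 224.9] 0.77 [ 0.4104 -0.3719  0.002 ]
wrist jar1 [435.4, 216.2] 0.61 [ 0.4284 -0.2696  0.002 ]
wrist jar1 [462.7, 81.8] 0.52 [ 0.628  -0.3027  0.002 ]
wrist tester [266.1, 78.9] 0.9 [ 0.6039 -0.0175  0.    ]
```

View pics/w1.png

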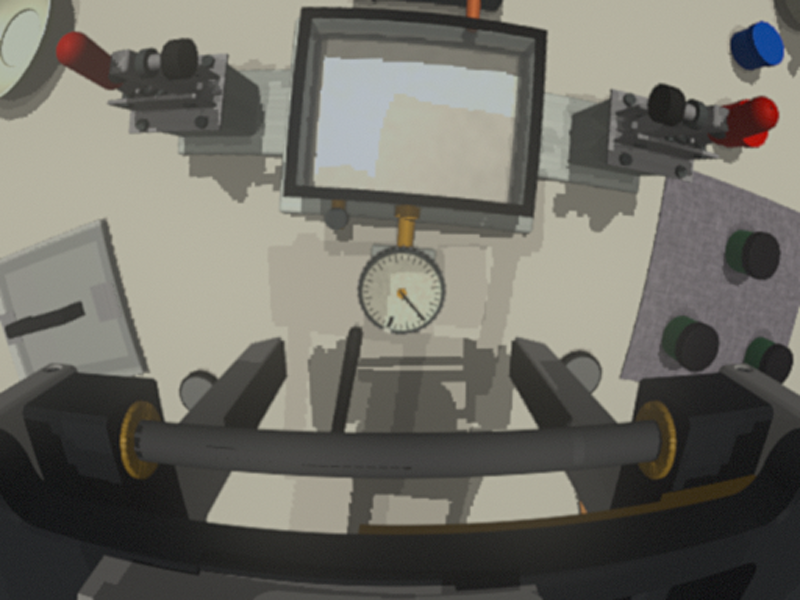

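The wrist view at 1.56x shows the gauge at (401,291), its pointer towards (424,319) and the zero mark near (390,323), so the turn is about 1.0 rad CCW. All three jars stand upright. I'm going lower for a finer reading.

move_arm(steps=[0,0,0,0.001,-0.002,-0.09,1,0,0,0,0.001,-0.002,-0.09,1,0,0,0,0.001,-0.002,-0.09,1,0,0,0,0.001,-0.002,-0.09,1])

```text
time: 4.65
tool_pos: [0.4827, -0.0106, 0.1099]
ee_rot: [-3.142, 0.001, -0.002]
wrist_force: [-0.7, -0.8, 0.6]
width: 0.0942
finger_force: 0.0
```

```bash
cat > g.py <<'E'
from h import *
import sys
m,p,d=look({'gauge_center':.058,'zero_mark':.056,'pointer_tip':.056})
# orthorectify the dial plane, 0.2 mm/px
Rm,t=RT(m); c0=np.array([float(sys.argv[2]),float(sys.argv[3])]); N=400; s=0.0002
yy,xx=np.mgrid[0:N,0:N]
W=np.stack([c0[0]+(N/2-yy)*s,c0[1]+(N/2-xx)*s,np.full((N,N),.057)],-1)
C=W@Rm.T+t; r=np.hypot(C[...,0],C[...,1]); th=np.arctan2(r,C[...,2])
mx=(m['cx']+m['fx']*th*C[...,0]/r).astype(np.float32); my=(m['cy']+m['fy']*th*C[...,1]/r).astype(np.float32)
o=cv2.remap(p,mx,my,cv2.INTER_CUBIC)
cv2.imwrite('pics/'+sys.argv[1],cv2.resize(o[:,:,::-1],(560,560)))
np.save('dial.npy',o)
print(get_obs()['tool_pos'],get_obs()['ee_rot'])
E
python3 g.py d1.png 0.484 -0.006
```

```text
wrist gauge_center [249.7, 210.1] 0.59 [ 0.4839 -0.0067  0.058 ]
wrist zero_mark [235.8, 240.0] 0.58 [0.4585 0.0046 0.056 ]
wrist pointer_tip [266.4, 232.7] 0.69 [ 0.4647 -0.0196  0.056 ]
[ 0.48492987 -0.01035406  0.11257063] [ 3.14075357e+00 -5.51220080e-03 -5.41107334e-04]
```

View pics/d1.png

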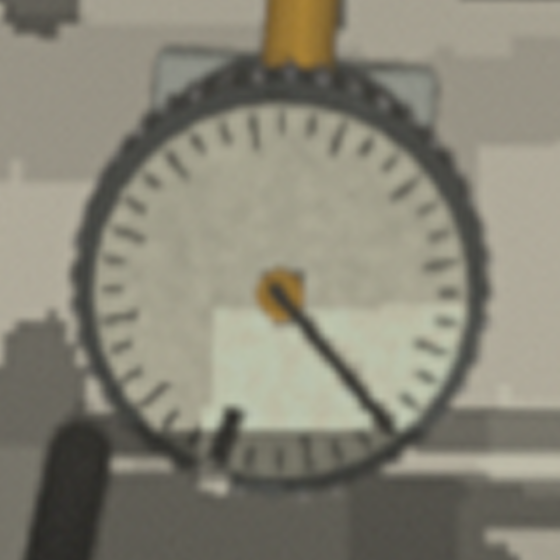

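Dial measured: centre about (0.4826, -0.006), required turn 1.03 rad CCW. I'll pre-rotate to yaw -0.55 and grasp the bezel.

move_arm(steps=[0,0,-0.15,0,0.004,0,1,0,0,-0.3,0,0.004,0,1,0,0,-0.45,0,0.004,0,1,0,0,-0.55,0,0.004,0,1,0,0,-0.55,0,0.004,-0.04,1,0,0,-0.55,0,0.004,-0.064,1,0,0,-0.55,0,0.004,-0.064,1,0,0,-0.55,0,0.004,-0.064,0.5,0,0,-0.55,0,0.004,-0.064,0.5,0,0,-0.55,0,0.004,-0.064,0.5,0,0,-0.55,0,0.004,-0.064,0.5,0,0,-0.55,0,0.004,-0.064,0.5])

```text
time: 6.05
tool_pos: [0.4835, -0.0065, 0.0465]
ee_rot: [3.141, -0.002, -0.55]
wrist_force: [-1.2, -0.6, 3.0]
width: 0.0594
finger_force: 30.0
```

```bash
python3 - <<'E'
from h import *
o=get_obs(); print({k:np.round(o[k],4) for k in('tool_pos','ee_rot','wrist_force','width','finger_force','joint_positions')})
E
```

```text
{'tool_pos': array([ 0.4835, -0.0065,  0.0465]), 'ee_rot': array([ 3.141e+00, -1.700e-03, -5.500e-01]), 'wrist_force': array([-1.1793, -0.5827,  2.9579]), 'width': np.float64(0.0594), 'finger_force': np.float64(30.0032), 'joint_positions': array([-1.2980e-01,  4.2200e-02,  1.7718e+00, -1.3000e-03,  1.3263e+00,
        1.9913e+00])}
```

move_arm(steps=[0,0,0.12,0,0,0,0.5,0,0,0.24,0,0,0,0.5,0,0,0.36,0,0,0,0.5,0,0,0.48,0,0,0,0.5,0,0,0.6,0,0,0,0.5,0,0,0.72,0,0,0,0.5,0,0,0.84,0,0,0,0.5,0,0,0.95,0,0,0,0.5,0,0,1.03,0,0,0,0.5,0,0,1.035,0,0,0,0.5,0,0,1.035,0,0,0,0.5,0,0,1.035,0,0,0,0.5])

```text
time: 7.25
tool_pos: [0.4835, -0.0064, 0.0465]
ee_rot: [3.14, -0.001, 0.483]
wrist_force: [-1.3, -1.2, 5.7]
width: 0.0592
finger_force: 30.0
```

move_arm(steps=[0,0,0,0,0,0,1,0,0,0,0,0,0,1,0,0,0,0,0,0,1,0,0,0,0,0,0,1,0,0,0,0,0,0.03,1,0,0,0,0,0,0.065,1,0,0,-0.15,0,-0.004,0.065,1,0,0,-0.3,0,-0.004,0.065,1,0,0,-0.45,0,-0.004,0.065,1,0,0,-0.485,0,-0.004,0.065,1,0,0,-0.485,0,-0.004,0.065,1,0,0,-0.485,0,-0.004,0.065,1])

```text
time: 8.45
tool_pos: [0.483, -0.0098, 0.1103]
ee_rot: [-3.142, 0.0, 0.001]
wrist_force: [0.2, 0.1, 1.4]
width: 0.0942
finger_force: 0.0
```

```bash
python3 g.py d2.png 0.484 -0.006
```

```text
wrist gauge_center [250.8, 210.2] 0.85 [ 0.4839 -0.0067  0.058 ]
wrist zero_mark [265.5, 236.5] 0.68 [ 0.4615 -0.0182  0.056 ]
wrist pointer_tip [270.5, 235.0] 0.46 [ 0.4628 -0.0222  0.056 ]
[ 0.48299975 -0.00989009  0.11042116] [3.14155335e+00 1.61403389e-04 1.38225784e-04]
```

View pics/d2.png

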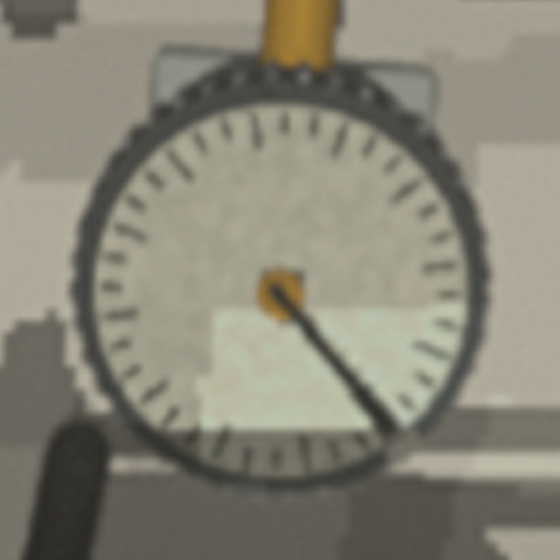

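```bash
python3 - <<'E'
from h import *
g=cv2.resize(np.load('dial.npy'),(560,560)).astype(float).mean(2)
for cx,cy in((281,291),(282,293),(280,293)):
  out=[]
  for r in range(35,190,10):
    a=np.linspace(.5,1.35,400); v=cv2.remap(g.astype(np.float32),(cx+r*np.cos(a)).astype(np.float32)[None],(cy+r*np.sin(a)).astype(np.float32)[None],1)[0]
    k=np.abs(a-.9)<.25; w=np.clip(np.percentile(v[k],70)-20-v,0,None)*k; out.append((r,round(float((w*a).sum()/max(w.sum(),1e-6)),3),round(float(v[k].min()))))
  print(cx,cy,out)
E
```

```text
281 291 [(35, 0.956, 65), (45, 0.935, 62), (55, 0.954, 62), (65, 0.939, 67), (75, 0.926, 70), (85, 0.914, 68), (95, 0.914, 66), (105, 0.907, 64), (115, 0.903, 64), (125, 0.909, 58), (135, 0.905, 50), (145, 0.904, 49), (155, 0.922, 49), (165, 0.964, 48), (175, 0.973, 54), (185, 0.999, 82)]
282 293 [(35, 0.928, 65), (45, 0.934, 59), (55, 0.945, 65), (65, 0.93, 66), (75, 0.919, 71), (85, 0.906, 67), (95, 0.91, 66), (105, 0.899, 62), (115, 0.902, 64), (125, 0.904, 53), (135, 0.902, 49), (145, 0.899, 52), (155, 0.933, 50), (165, 0.963, 50), (175, 0.973, 60), (185, 1.047, 75)]
280 293 [(35, 0.89, 66), (45, 0.894, 61), (55, 0.916, 63), (65, 0.907, 67), (75, 0.899, 70), (85, 0.889, 68), (95, 0.893, 67), (105, 0.886, 63), (115, 0.887, 64), (125, 0.892, 56), (135, 0.89, 50), (145, 0.889, 50), (155, 0.925, 50), (165, 0.95, 49), (175, 0.963, 56), (185, 1.008, 79)]
```

The gauge is aligned to within measurement noise. Next are the jars.

move_arm(steps=[0,0,0.14,0,-0.01,0.05,1,0,0,0.29,-0.01,-0.05,0.09,1,0,0,0.44,-0.04,-0.09,0.09,1,0,0,0.59,-0.05,-0.13,0.09,1,0,0,0.74,-0.05,-0.17,0.08,1,0,0,0.89,-0.05,-0.21,0.08,1,0,0,1.04,-0.05,-0.25,0.08,1,0,0,1.19,-0.05,-0.28,0.08,1,0,0,1.34,-0.05,-0.28,0.08,1,0,0,1.48,-0.05,-0.28,0.08,1,0,0,1.48,-0.05,-0.28,0.08,1,0,0,1.48,-0.05,-0.28,0.08,1])

```text
time: 9.85
tool_pos: [0.433, -0.2901, 0.1903]
ee_rot: [-3.141, -0.0, 1.479]
wrist_force: [0.2, -0.3, 0.7]
width: 0.0941
finger_force: 0.0
```

```bash
cat > j.py <<'E'
from h import *
import sys
m,p,d=snap('wrist')
for x in silhouettes('wrist','jar1')[:6]:
    k=x['pixels']; ys,xs=np.nonzero(k); g=p[k].astype(float)
    cap=k&(p.max(2)<60)
    print('sil',np.round(x['uv']),round(x['score'],2),k.sum(),'rgb',g.mean(0).round())
for x in spot_point('wrist','jar1')[:6]: print(np.round(x['uv'],1),round(x['score'],2),onz(m,x['uv'],.002,True).round(4))
for x in spot_point('wrist','tester')[:1]: print('tester',x['score'],onz(m,x['uv'],0,True))
if len(sys.argv)>1: cv2.imwrite('pics/'+sys.argv[1],cv2.resize(p[:,:,::-1],(800,600)))
o=get_obs();print(o['time'],o['tool_pos'].round(4),o['ee_rot'].round(3))
E
python3 j.py j1.png
```

```text
sil [325. 206.] 0.87 1096 rgb [53. 53. 52.]
sil [414. 183.] 0.73 1199 rgb [166.  68.  60.]
sil [252. 164.] 0.6 1261 rgb [55. 54. 53.]
sil [460. 196.] 0.6 974 rgb [ 69.  86. 135.]
sil [203. 260.] 0.59 897 rgb [55. 58. 53.]
[451.2 192.3] 0.97 [ 0.7122 -0.3323  0.002 ]
[205.2 255.6] 0.75 [ 0.3582 -0.3859  0.002 ]
[319.5 206.2] 0.67 [ 0.5104 -0.3318  0.002 ]
[251.6 160.6] 0.65 [ 0.431  -0.2673  0.002 ]
[401.9 181.1] 0.65 [ 0.6258 -0.3091  0.002 ]
10.05 [ 0.4331 -0.2898  0.1905] [ 3.141 -0.     1.479]
```

View pics/j1.png

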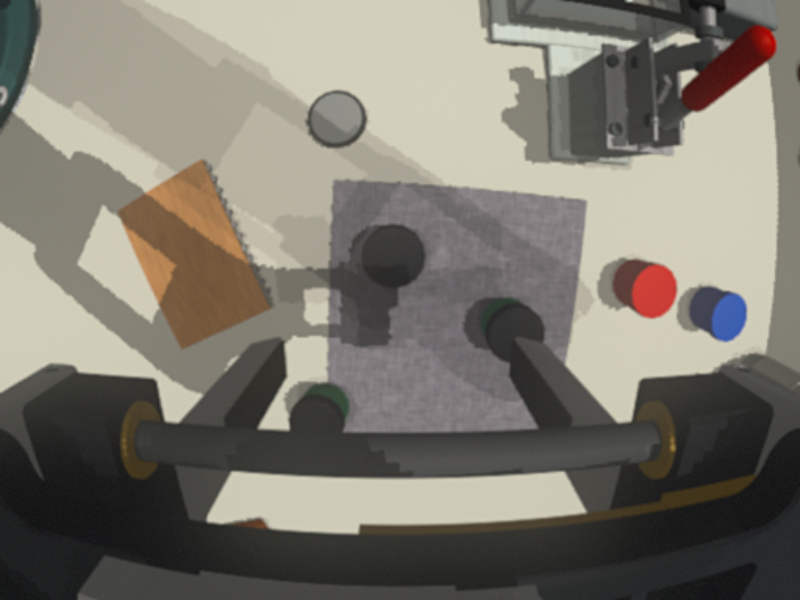

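The wrist view shows one jar by the mat's lower left edge at (320,405), so it has been knocked from (0.41,-0.37) to about (0.358,-0.386). The others are where they were. I'm grasping the jar at (0.431,-0.267).

move_arm(steps=[0,0,0,-0.002,0.023,-0.04,1,0,0,0,-0.002,0.023,-0.08,1,0,0,0,-0.002,0.023,-0.12,1,0,0,0,-0.002,0.023,-0.15,1,0,0,0,-0.002,0.023,-0.16,1,0,0,0,-0.002,0.023,-0.16,0.3,0,0,0,-0.002,0.023,-0.16,0.3,0,0,0,-0.002,0.023,-0.16,0.3,0,0,0,-0.002,0.023,-0.16,0.3,0,0,0,-0.002,0.023,-0.16,0.3,0,0,0,-0.002,0.023,-0.16,0.3,0,0,0,-0.002,0.023,-0.15,0.3])

```text
time: 11.25
tool_pos: [0.43, -0.2662, 0.0396]
ee_rot: [-3.139, -0.002, 1.48]
wrist_force: [-0.1, -0.2, -1.3]
width: 0.0432
finger_force: 30.0
```

move_arm(steps=[0,0,0,0,0,0.05,0.3,0,0,0,0,0,0.1,0.3,0,0,0,0,0.05,0.1,0.3,0,0,0,0,0.1,0.1,0.3,0,0,0,0.02,0.145,0.1,0.3,0,0,0,0.05,0.18,0.1,0.3,0,0,0,0.09,0.203,0.1,0.3,0,0,0,0.13,0.203,0.1,0.3,0,0,0,0.172,0.203,0.1,0.3,0,0,0,0.172,0.203,0.1,0.3,0,0,0,0.172,0.203,0.1,0.3,0,0,0,0.172,0.203,0.1,0.3])

```text
time: 12.45
tool_pos: [0.6021, -0.064, 0.1409]
ee_rot: [-3.141, 0.0, 1.479]
wrist_force: [-1.2, -0.2, -1.1]
width: 0.0434
finger_force: 30.0
```

```bash
python3 - <<'E'
from h import *
m,p,d=look({'tester':0,'left_pivot':.117,'right_pivot':.117,'gauge_center':.058})
cv2.imwrite('pics/c1.png',cv2.resize(p[:,:,::-1],(800,600)))
for c,nm in(((0.607,-0.016),'c'),):
  Rm,t=RT(m); a=-.088; B=R.from_euler('z',a).as_matrix()
  for q in [(.066,.083),(.066,-.083),(-.066,.083),(-.066,-.083)]:
    W=B@np.array([*q,.064])+[*c,0]; C=Rm@W+t; r=np.hypot(C[0],C[1]); th=np.arctan2(r,C[2]); print(q,(np.array([m['cx'],m['cy']])+m['fx']*th*C[:2]/r)*1.5625)
print(get_obs()['tool_pos'],get_obs()['width'])
E
```

```text
wrist tester [256.7, 140.7] 0.97 [ 0.6082 -0.0152  0.    ]
(0.066, 0.083) [524.09513479  77.06217069]
(0.066, -0.083) [515.21932465 376.16698222]
(-0.066, 0.083) [273.94565552  77.81683174]
(-0.066, -0.083) [285.10481647 377.21217527]
[ 0.60242642 -0.06410076  0.14149633] 0.043402609143831095
```

View pics/c1.png

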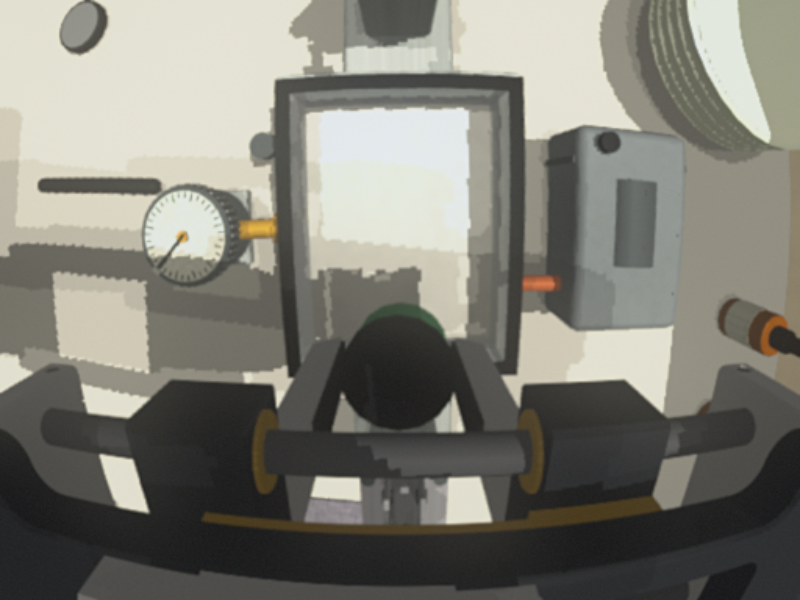

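Predicted chamber corners match the picture within about 2 mm, so the centre is about (0.608,-0.016) with yaw -0.088. Lowering the first jar.

move_arm(steps=[0,0,0,0.001,0,-0.04,0.3,0,0,0,0.001,0,-0.07,0.3,0,0,0,0.001,0,-0.085,0.3,0,0,0,0.001,0,-0.095,0.3,0,0,0,0.001,0,-0.095,0.3,0,0,0,0.001,0,-0.095,0.6,0,0,0,0.001,0,-0.095,0.65,0,0,0,0.001,0,-0.095,0.65,0,0,0,0.001,0,-0.095,0.65,0,0,0,0.001,0,-0.06,0.65,0,0,0,0.001,0,-0.02,0.65,0,0,0,0.001,0,0.0,1])

```text
time: 13.9
tool_pos: [0.6056, -0.0642, 0.1446]
ee_rot: [3.136, 0.001, 1.48]
wrist_force: [0.1, 0.2, 0.9]
width: 0.0662
finger_force: 0.0
```

move_arm(steps=[0,0,0,-0.05,0,0.02,1,0,0,0,-0.1,-0.03,0.03,1,0,0,0,-0.12,-0.08,0.03,1,0,0,0,-0.12,-0.13,0.02,1,0,0,0,-0.12,-0.18,0.01,1,0,0,0,-0.11,-0.22,0,1,0,0,0,-0.1,-0.26,0,1,0,0,0,-0.095,-0.265,0,1,0,0,0,-0.095,-0.265,0,1])

```text
time: 14.8
tool_pos: [0.509, -0.3298, 0.1397]
ee_rot: [-3.141, -0.001, 1.478]
wrist_force: [0.0, 0.8, -0.1]
width: 0.0945
finger_force: 0.0
```

```bash
python3 j.py
```

```text
sil [437. 180.] 0.91 1504 rgb [ 68.  89. 143.]
sil [115. 247.] 0.79 709 rgb [44. 48. 42.]
sil [374. 162.] 0.7 1732 rgb [183.  65.  57.]
sil [261. 193.] 0.64 1881 rgb [43. 42. 42.]
[428.1 178.8] 0.93 [ 0.7115 -0.3368  0.002 ]
[368.6 159.7] 0.66 [ 0.6334 -0.3096  0.002 ]
[131.2 245.6] 0.63 [ 0.3575 -0.3845  0.002 ]
[262.3 191. ] 0.57 [ 0.5162 -0.3334  0.002 ]
15.0 [ 0.5092 -0.3274  0.141 ] [ 3.141 -0.     1.482]
```

move_arm(steps=[0,0,0,0.005,-0.003,-0.04,1,0,0,0,0.005,-0.003,-0.08,1,0,0,0,0.005,-0.003,-0.1,1,0,0,0,0.005,-0.003,-0.11,1,0,0,0,0.005,-0.003,-0.11,0.3,0,0,0,0.005,-0.003,-0.11,0.3,0,0,0,0.005,-0.003,-0.11,0.3,0,0,0,0.005,-0.003,-0.11,0.3,0,0,0,0.005,-0.003,-0.11,0.3,0,0,0,0.005,-0.003,-0.11,0.3,0,0,0,0.005,-0.003,-0.07,0.3,0,0,0,0.005,-0.003,-0.02,0.3])

```text
time: 16.2
tool_pos: [0.512, -0.3304, 0.1176]
ee_rot: [-3.135, -0.005, 1.48]
wrist_force: [0.9, -0.4, -0.6]
width: 0.0432
finger_force: 30.0
```

move_arm(steps=[0,0,0,-0.03,0.03,0.03,0.3,0,0,0,-0.06,0.07,0.03,0.3,0,0,0,-0.07,0.118,0.03,0.3,0,0,0,-0.07,0.166,0.03,0.3,0,0,0,-0.065,0.214,0.03,0.3,0,0,0,-0.045,0.258,0.03,0.3,0,0,0,-0.01,0.29,0.03,0.3,0,0,0,0.035,0.31,0.03,0.3,0,0,0,0.08,0.316,0.02,0.3,0,0,0,0.094,0.316,0.02,0.3,0,0,0,0.094,0.316,0.02,0.3,0,0,0,0.094,0.316,0,0.3])

```text
time: 17.4
tool_pos: [0.6098, -0.0162, 0.1234]
ee_rot: [3.136, 0.0, 1.48]
wrist_force: [-0.2, -0.0, 0.0]
width: 0.0433
finger_force: 30.0
```

```bash
python3 j.py c2.png
```

```text
sil [255. 228.] 0.76 4173 rgb [45. 46. 42.]
sil [252. 269.] 0.66 512 rgb [49. 48. 47.]
[257.7 217.1] 0.93 [ 0.6107 -0.0427  0.002 ]
tester 0.8 [ 0.60627104 -0.01729014  0.        ]
17.6 [ 0.6069 -0.0162  0.1206] [-3.14  -0.     1.479]
```

View pics/c2.png

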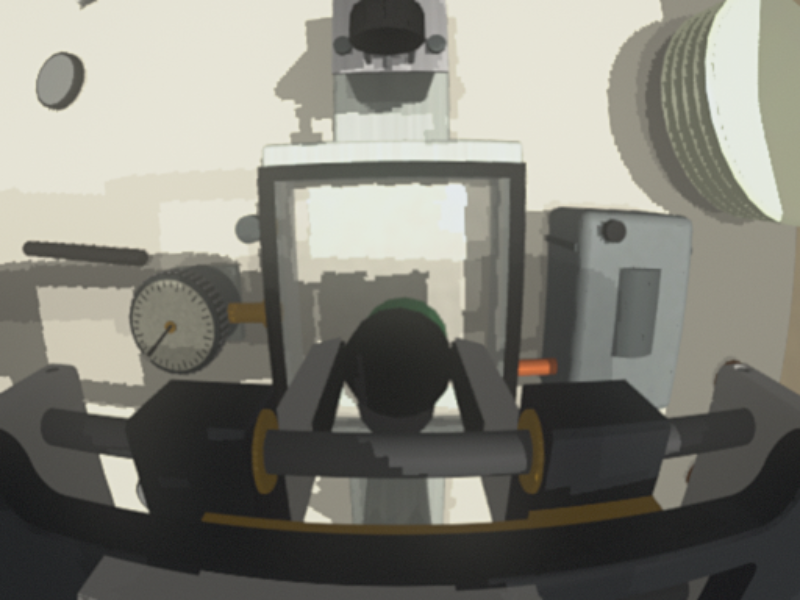

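```bash
cat > k.py <<'E'
from h import *
m,p,d=snap('wrist'); Rm,t=RT(m)
v,u=np.nonzero((d>0.05)&(d<.6)); dd=d[v,u]
q=np.stack([(u-m['cx'])/m['fx'],(v-m['cy'])/m['fy']],1); th=np.linalg.norm(q,axis=1)+1e-9
D=np.c_[q*(np.tan(th)/th)[:,None],np.ones(len(th))]; P=(D*dd[:,None]-t)@Rm
def cap(zlo,zhi,c,rad=.03,dark=75):
    k=(P[:,2]>zlo)&(P[:,2]<zhi)&(np.hypot(P[:,0]-c[0],P[:,1]-c[1])<rad)&(p[v,u].max(1)<dark)
    X=P[k]
    if len(X)<30: return None,len(X)
    (cx,cy),r=cv2.minEnclosingCircle(X[:,:2].astype(np.float32)); return np.round([cx,cy,r,np.median(X[:,2])],4),len(X),X[:,:2].mean(0).round(4)
E
python3 - <<'E'
from k import *
T=get_obs()['tool_pos'];print(T)
print('held',cap(T[2]+.003,T[2]+.03,T+[0,.003,0],.035))
print('placed',cap(.045,.065,(.604,-.064),.03))
k=(P[:,2]>.04)&(P[:,2]<.08)&(np.hypot(P[:,0]-.604,P[:,1]+.06)<.03); print(k.sum(),P[k].min(0),P[k].max(0))
E
```

```text
[ 0.60748498 -0.01623542  0.12138815]
held (array([ 0.6062, -0.0138,  0.0243,  0.14  ]), 477, array([ 0.607 , -0.0131]))
placed (array([ 0.6038, -0.0654,  0.021 ,  0.0552]), 532, array([ 0.6045, -0.0721]))
559 [ 0.58217822 -0.08028984  0.0529977 ] [ 0.62548491 -0.0603157   0.05712102]
```

move_arm(steps=[0,0,0,0,-0.002,-0.03,0.3,0,0,0,0,-0.002,-0.055,0.3,0,0,0,0,-0.002,-0.068,0.3,0,0,0,0,-0.002,-0.075,0.3,0,0,0,0,-0.002,-0.075,0.3,0,0,0,0,-0.002,-0.075,0.6,0,0,0,0,-0.002,-0.075,0.65,0,0,0,0,-0.002,-0.075,0.65,0,0,0,0,-0.002,-0.075,0.65,0,0,0,0,-0.002,-0.04,0.65,0,0,0,0,-0.002,0,0.65,0,0,0,0,-0.002,0.02,1])

```text
time: 18.85
tool_pos: [0.6093, -0.0181, 0.1437]
ee_rot: [3.137, 0.0, 1.48]
wrist_force: [0.3, -1.0, 0.8]
width: 0.0657
finger_force: 0.0
```

```bash
python3 - <<'E'
from k import *
print(get_obs()['tool_pos'])
for c in((.604,-.062),(.608,-.014)):
    print(cap(.05,.065,c,.026))
E
```

```text
[ 0.61083112 -0.01821191  0.14699981]
(array([ 0.6045, -0.0605,  0.0244,  0.0552]), 1581, array([ 0.6042, -0.0611]))
(array([ 0.6091, -0.0179,  0.022 ,  0.0551]), 1785, array([ 0.6089, -0.017 ]))
```

move_arm(steps=[0,0,0,-0.05,0,0.02,1,0,0,0,-0.1,0,0.02,1,0,0,0,-0.14,-0.03,0.02,1,0,0,0,-0.17,-0.07,0.02,1,0,0,0,-0.19,-0.11,0.02,1,0,0,0,-0.21,-0.155,0.02,1,0,0,0,-0.22,-0.2,0.02,1,0,0,0,-0.24,-0.245,0.02,1,0,0,0,-0.25,-0.29,0,1,0,0,0,-0.25,-0.33,0,1,0,0,0,-0.25,-0.36,0,1,0,0,0,-0.25,-0.36,0,1])

```text
time: 20.1
tool_pos: [0.3568, -0.3806, 0.1383]
ee_rot: [-3.139, -0.001, 1.476]
wrist_force: [-0.4, 0.3, -0.1]
width: 0.0942
finger_force: 0.0
```

```bash
python3 j.py; python3 - <<'E'
from k import *
print(get_obs()['tool_pos'])
print(cap(.03,.055,(.358,-.385),.03))
E
```

```text
sil [257. 199.] 0.96 1862 rgb [54. 53. 49.]
sil [509. 130.] 0.64 139 rgb [51. 54. 72.]
sil [485. 113.] 0.55 1378 rgb [141.  44.  37.]
[471.6 111.3] 0.86 [ 0.6281 -0.3086  0.002 ]
[259.6 193.1] 0.56 [ 0.3607 -0.3857  0.002 ]
20.3 [ 0.358  -0.3766  0.1397] [-3.141e+00 -2.000e-03  1.481e+00]
[ 0.35817069 -0.37657668  0.14009182]
(array([ 0.3592, -0.389 ,  0.0222,  0.0407]), 1694, array([ 0.3591, -0.3876]))
```

move_arm(steps=[0,0,0,0.001,-0.01,-0.04,1,0,0,0,0.001,-0.01,-0.08,1,0,0,0,0.001,-0.01,-0.1,1,0,0,0,0.001,-0.01,-0.111,1,0,0,0,0.001,-0.01,-0.111,0.3,0,0,0,0.001,-0.01,-0.111,0.3,0,0,0,0.001,-0.01,-0.111,0.3,0,0,0,0.001,-0.01,-0.111,0.3,0,0,0,0.001,-0.01,-0.111,0.3,0,0,0,0.001,-0.01,-0.111,0.3,0,0,0,0.001,-0.01,-0.07,0.3,0,0,0,0.001,-0.01,-0.02,0.3])

```text
time: 21.55
tool_pos: [0.3575, -0.3859, 0.1182]
ee_rot: [-3.136, -0.006, 1.48]
wrist_force: [0.4, 0.3, -0.7]
width: 0.0424
finger_force: 30.0
```

move_arm(steps=[0,0,0,0.02,0.045,0.03,0.3,0,0,0,0.04,0.09,0.03,0.3,0,0,0,0.05,0.138,0.03,0.3,0,0,0,0.055,0.186,0.03,0.3,0,0,0,0.06,0.234,0.03,0.3,0,0,0,0.065,0.282,0.03,0.3,0,0,0,0.07,0.33,0.03,0.3,0,0,0,0.09,0.374,0.03,0.3,0,0,0,0.12,0.41,0.03,0.3,0,0,0,0.16,0.419,0.03,0.3,0,0,0,0.205,0.419,0.03,0.3,0,0,0,0.253,0.419,0.03,0.3])

```text
time: 22.75
tool_pos: [0.6132, 0.0322, 0.1504]
ee_rot: [-3.142, 0.0, 1.482]
wrist_force: [0.2, -0.2, -0.3]
width: 0.0422
finger_force: 30.0
```

```bash
python3 - <<'E'
from k import *
T=get_obs()['tool_pos'];print(T)
print('held',cap(T[2]+.003,T[2]+.03,T+[0,.003,0],.035))
for b in(.16,.17,.18,.19,.2,.22):
  k=(P[:,2]>b)&(P[:,1]>.06)&(P[:,1]<.2)&(np.abs(P[:,0]-.617)<.05); print(b,k.sum(),P[k].min(0).round(3) if k.any() else '')
cv2.imwrite('pics/c3.png',cv2.resize(p[:,:,::-1],(800,600)))
E
```

```text
[0.62013012 0.03127341 0.14604757]
held (array([0.6179, 0.0359, 0.0285, 0.164 ]), 412, array([0.6138, 0.0356]))
0.16 13750 [0.567 0.06  0.16 ]
0.17 13117 [0.567 0.06  0.17 ]
0.18 11439 [0.567 0.06  0.2  ]
0.19 11439 [0.567 0.06  0.2  ]
0.2 11438 [0.567 0.06  0.2  ]
0.22 10094 [0.567 0.06  0.236]
```

View pics/c3.png

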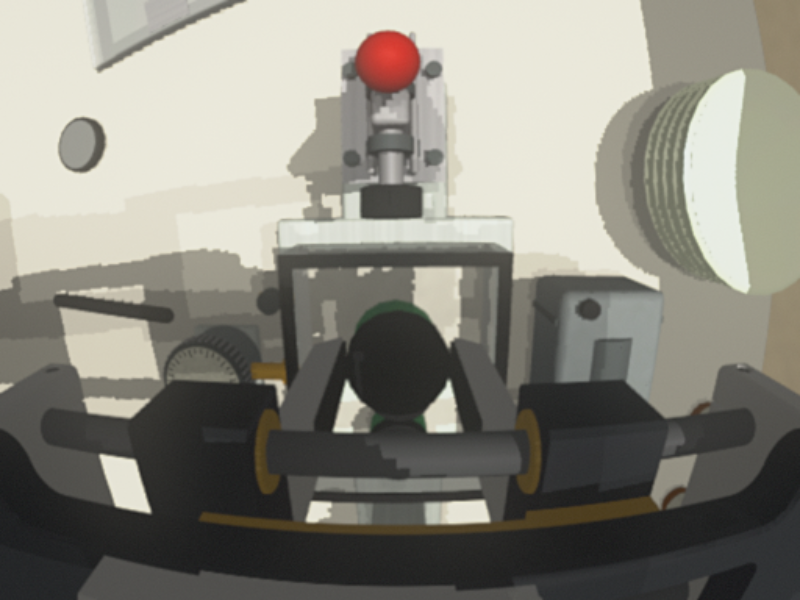

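move_arm(steps=[0,0,0,0,-0.003,-0.03,0.3,0,0,0,0,-0.003,-0.05,0.3,0,0,0,0,-0.003,-0.06,0.3,0,0,0,0,-0.003,-0.07,0.3,0,0,0,0,-0.003,-0.08,0.3,0,0,0,0,-0.003,-0.085,0.3,0,0,0,0,-0.003,-0.085,0.3])

```text
time: 23.5
tool_pos: [0.6124, 0.0281, 0.0667]
ee_rot: [3.14, -0.0, 1.48]
wrist_force: [-0.2, 0.1, 0.8]
width: 0.0422
finger_force: 30.0
```

No contact so far. Lowering to the floor and releasing.

move_arm(steps=[0,0,0,0,0,-0.008,0.3,0,0,0,0,0,-0.015,0.3,0,0,0,0,0,-0.019,0.3,0,0,0,0,0,-0.019,0.3,0,0,0,0,0,-0.019,0.6,0,0,0,0,0,-0.019,0.65,0,0,0,0,0,-0.019,0.65,0,0,0,0,0,-0.019,0.65,0,0,0,0,-0.003,0.02,0.65,0,0,0,0,-0.005,0.06,0.65,0,0,0,-0.02,-0.04,0.1,1,0,0,0,-0.03,-0.05,0.1,1])

```text
time: 24.7
tool_pos: [0.5843, -0.0237, 0.1707]
ee_rot: [3.132, 0.001, 1.479]
wrist_force: [0.7, -0.0, 0.7]
width: 0.0738
finger_force: 0.0
```

```bash
python3 - <<'E'
from k import *
print(get_obs()['tool_pos'],get_obs()['wrist_force'].round(1))
for c in((.604,-.062),(.608,-.016),(.612,.031)):
    print(cap(.05,.065,c,.024))
look({'lid':0,'right_pivot':.117})
look({'lid':0,'left_grip':.19,'right_grip':.19},None,('scene','side'))
k=silhouettes('side','lid'); print([x['score'] for x in k])
E
```

```text
[ 0.58186353 -0.02531015  0.16902088] [-0.9 -0.4 -0.1]
(array([ 0.6038, -0.0613,  0.0233,  0.0552]), 1339, array([ 0.6036, -0.0618]))
(array([ 0.6091, -0.0157,  0.024 ,  0.0551]), 1514, array([ 0.6082, -0.0168]))
(array([0.6119, 0.0254, 0.0205, 0.0552]), 305, array([0.6105, 0.0141]))
wrist lid [75.6, 47.6] 0.61 [ 0.374   0.1714 -0.    ]
scene lid [313.7, 150.9] 0.72 [0.4649 0.33   0.    ]
scene lid [317.6, 154.9] 0.57 [0.4898 0.3229 0.    ]
scene lid [268.8, 156.9] 0.22 [0.3765 0.1861 0.    ]
scene left_grip [318.1, 154.9] 0.59 [0.6275 0.1345 0.19  ]
scene left_grip [224.9, 223.6] 0.24 [ 0.6433 -0.2192  0.19  ]
scene right_grip [197.5, 210.8] 0.35 [ 0.5659 -0.2426  0.19  ]
side lid [279.9, 326.6] 0.68 [0.4456 0.335  0.    ]
side left_grip [214.2, 196.3] 0.58 [0.6159 0.1431 0.19  ]
side right_grip [245.9, 137.0] 0.46 [ 0.5893 -0.1714  0.19  ]
[0.68, 0.18]
```

move_arm(steps=[0,0,0,-0.03,0,0.035,1,0,0,0,-0.075,0.01,0.035,1,0,0,0,-0.115,0.035,0.035,1,0,0,0,-0.136,0.08,0.035,1,0,0,0,-0.136,0.13,0.035,1,0,0,0,-0.136,0.18,0.035,1,0,0,0,-0.136,0.23,0.035,1,0,0,0,-0.136,0.28,0.035,1,0,0,0,-0.136,0.33,0.035,1,0,0,0,-0.136,0.342,0.035,1,0,0,0,-0.136,0.342,0.035,1,0,0,0,-0.136,0.342,0.035,1])

```text
time: 26.55
tool_pos: [0.4461, 0.3191, 0.2004]
ee_rot: [3.142, 0.001, 1.479]
wrist_force: [-0.5, 0.0, 0.2]
width: 0.0938
finger_force: 0.0
```

```bash
python3 - <<'E'
from k import *
print(get_obs()['tool_pos'])
k=(P[:,2]>.032)&(P[:,2]<.055)&(p[v,u].max(1)<90)&(np.hypot(P[:,0]-.446,P[:,1]-.335)<.08); X=P[k][:,:2]
print(k.sum(), cv2.minAreaRect(X.astype(np.float32)), X.mean(0), np.median(P[k][:,2]))
w,V=np.linalg.eigh(np.cov(X.T)); print(w,V[:,1],np.arctan2(V[1,1],V[0,1]))
cv2.imwrite('pics/l1.png',cv2.resize(p[:,:,::-1],(800,600)))
E
```

```text
[0.44630371 0.31865144 0.20056196]
971 ((0.44947272539138794, 0.3324412703514099), (0.013871259056031704, 0.08881177008152008), 11.420750617980957) [0.44914731 0.33379578] 0.04484999931888118
[1.50424556e-05 6.46412112e-04] [-0.19847147  0.98010667] 1.7705944424832412
```

View pics/l1.png

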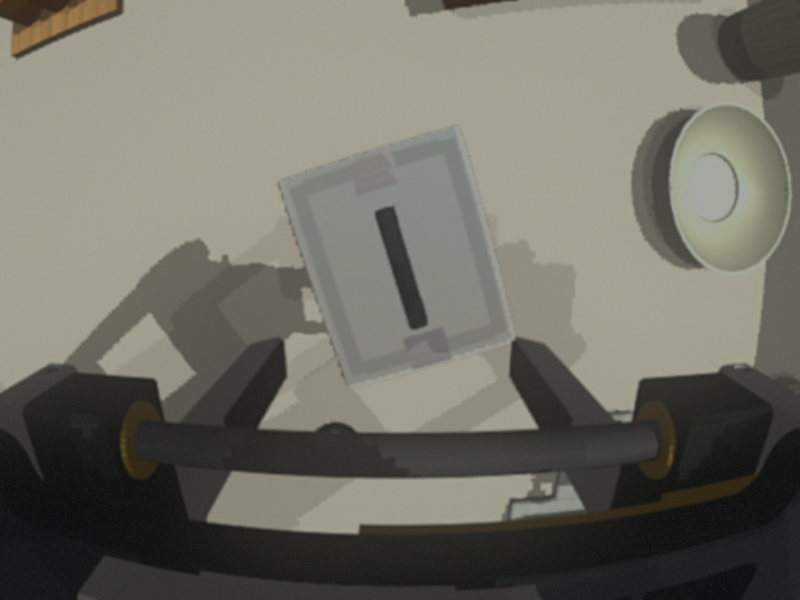

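move_arm(steps=[0,0,0.14,0.003,0.013,-0.03,0.6,0,0,0.29,0.003,0.013,-0.07,0.6,0,0,0.29,0.003,0.013,-0.11,0.6,0,0,0.29,0.003,0.013,-0.15,0.6,0,0,0.29,0.003,0.013,-0.165,0.6,0,0,0.29,0.003,0.013,-0.165,0,0,0,0.29,0.003,0.013,-0.165,0,0,0,0.29,0.003,0.013,-0.165,0,0,0,0.29,0.003,0.013,-0.165,0,0,0,0.29,0.003,0.013,-0.165,0,0,0,0.29,0.003,0.013,-0.165,0,0,0,0.29,0.003,0.013,-0.165,0])

```text
time: 27.8
tool_pos: [0.4497, 0.3335, 0.0366]
ee_rot: [3.14, -0.001, 1.77]
wrist_force: [0.5, -0.6, 3.4]
width: 0.0136
finger_force: 30.0
```

move_arm(steps=[0,0,0,0,0,0.04,0,0,0,0,0,0,0.08,0,0,0,0,0,0,0.125,0,0,0,-0.03,-0.01,-0.04,0.125,0,0,0,-0.07,-0.01,-0.08,0.125,0,0,0,-0.11,-0.01,-0.12,0.125,0,0,0,-0.15,-0.01,-0.16,0.125,0,0,0,-0.19,-0.01,-0.2,0.125,0,0,0,-0.23,-0.01,-0.24,0.125,0,0,0,-0.27,-0.01,-0.28,0.125,0,0,0,-0.287,-0.01,-0.32,0.125,0,0,0,-0.287,-0.01,-0.345,0.125,0])

```text
time: 29.0
tool_pos: [0.4376, -0.0142, 0.1589]
ee_rot: [-3.138, 0.001, 1.48]
wrist_force: [0.1, 0.7, -4.2]
width: 0.0135
finger_force: 30.0
```

move_arm(steps=[0,0,0,0.03,0,0,0,0,0,0,0.06,0,0,0,0,0,0,0.09,0,0,0,0,0,0,0.12,-0.001,0,0,0,0,0,0.145,-0.003,0,0,0,0,0,0.164,-0.004,0,0,0,0,0,0.169,-0.004,-0.01,0,0,0,0,0.169,-0.004,-0.02,0,0,0,0,0.169,-0.004,-0.02,0])

```text
time: 29.9
tool_pos: [0.6051, -0.0155, 0.1364]
ee_rot: [-3.133, -0.0, 1.483]
wrist_force: [-0.5, -0.1, -5.4]
width: 0.0137
finger_force: 30.0
```

```bash
python3 - <<'E'
from k import *
o=get_obs();print(o['tool_pos'],o['ee_rot'],o['wrist_force'].round(1))
cv2.imwrite('pics/l2.png',cv2.resize(p[:,:,::-1],(800,600)))
E
```

```text
[ 0.60561867 -0.0155814   0.13784934] [-3.13583798e+00 -1.35988652e-04  1.48291830e+00] [-0.5 -0.3 -4.2]
```

View pics/l2.png

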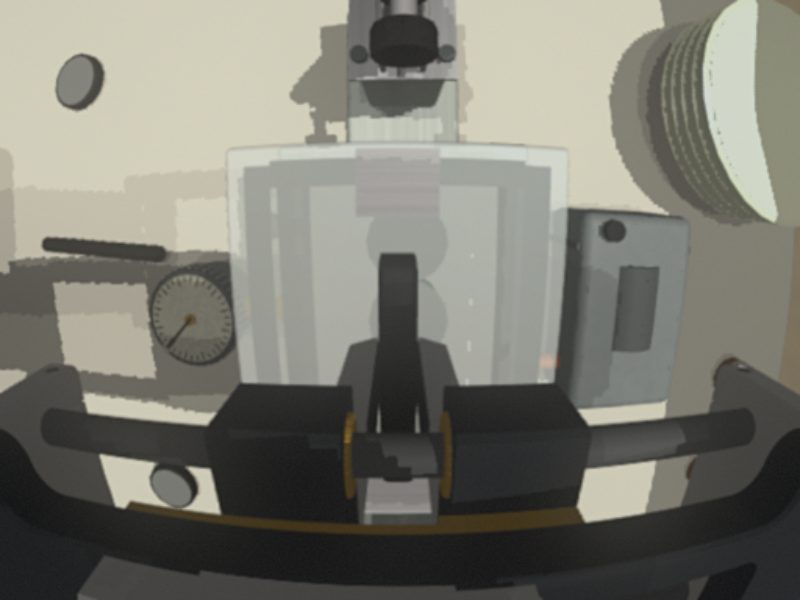

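Jars show upright through the lid. Lowering it onto the rim.

move_arm(steps=[0,0,0,0.002,0,-0.015,0,0,0,0,0.002,0,-0.028,0,0,0,0,0.002,0,-0.036,0,0,0,0,0.002,0,-0.041,0,0,0,0,0.002,0,-0.041,0,0,0,0,0.002,0,-0.041,0])

```text
time: 30.55
tool_pos: [0.6097, -0.0158, 0.1006]
ee_rot: [3.142, 0.0, 1.483]
wrist_force: [-4.4, 1.4, 4.6]
width: 0.0137
finger_force: 30.0
```

```bash
python3 - <<'E'
from k import *
o=get_obs();print(o['tool_pos'],o['ee_rot'],o['wrist_force'].round(1))
cv2.imwrite('pics/l3.png',cv2.resize(p[:,:,::-1],(800,600)))
E
```

```text
[ 0.60973473 -0.01586808  0.10055238] [3.14156596e+00 7.71697810e-05 1.48282368e+00] [-4.4  1.   3.8]
```

View pics/l3.png

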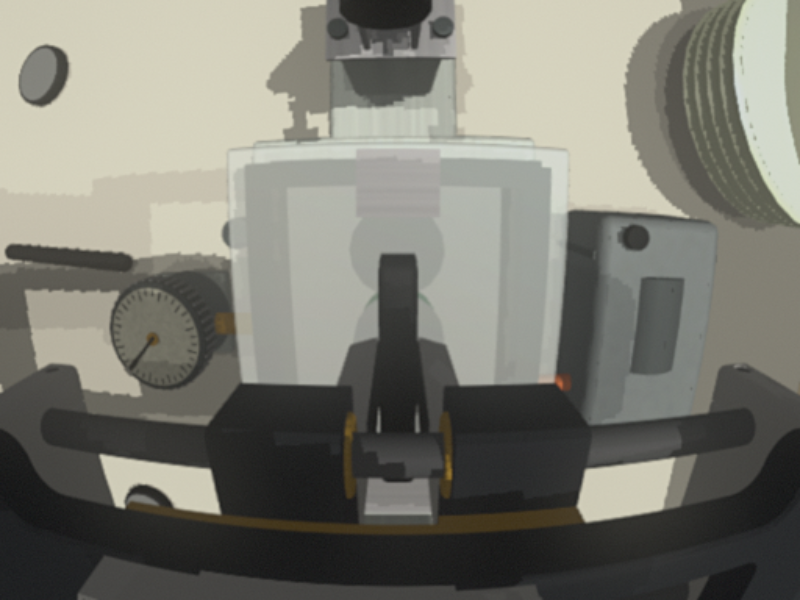

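The lid is on the rim but sits about 2 mm too far towards +x (lid middle 398 px, base middle 394 px). I'm correcting that, then releasing.

move_arm(steps=[0,0,0,0,0,0.003,0,0,0,0,-0.002,0,0.004,0,0,0,0,-0.002,0,0.004,0,0,0,0,-0.002,0,0,0,0,0,0,-0.002,0,0,0,0,0,0,-0.002,0,0.001,0.4,0,0,0,-0.002,0,0.001,0.4,0,0,0,-0.002,0,0.001,0.4,0,0,0,-0.002,0,0.001,0.4,0,0,0,-0.002,0,0.04,0.4,0,0,0,-0.002,0,0.09,0.4,0,0,0,-0.002,0,0.13,0.4])

```text
time: 31.8
tool_pos: [0.6082, -0.0159, 0.2319]
ee_rot: [3.14, 0.0, 1.483]
wrist_force: [0.2, -0.1, 0.7]
width: 0.0377
finger_force: 0.0
```

```bash
python3 - <<'E'
from k import *
o=get_obs();print(o['tool_pos'],o['wrist_force'].round(1))
k=(P[:,2]>.085)&(P[:,2]<.13)&(p[v,u].max(1)<90)&(np.abs(P[:,0]-.608)<.03)&(np.abs(P[:,1]+.016)<.07); X=P[k]
print(k.sum(), cv2.minAreaRect(X[:,:2].astype(np.float32)), np.median(X[:,2]))
red=(p[v,u][:,0]>120)&(p[v,u][:,1]<60)&(P[:,2]>.12)
for s in(1,-1):
    Q=P[red&(s*(P[:,1]+.016)>.1)]; print(len(Q)); 
    if len(Q): print(Q.min(0).round(3),Q.max(0).round(3),Q.mean(0).round(3))
cv2.imwrite('pics/l4.png',cv2.resize(p[:,:,::-1],(800,600)))
E
```

```text
[ 0.61107795 -0.0162678   0.24066275] [ 1.6 -0.3  3.9]
1093 ((0.6073850393295288, -0.016335342079401016), (0.08792384713888168, 0.012610908597707748), 84.45425415039062) 0.10899087933692772
234
[0.613 0.125 0.205] [0.626 0.135 0.212] [0.619 0.13  0.209]
0
```

View pics/l4.png

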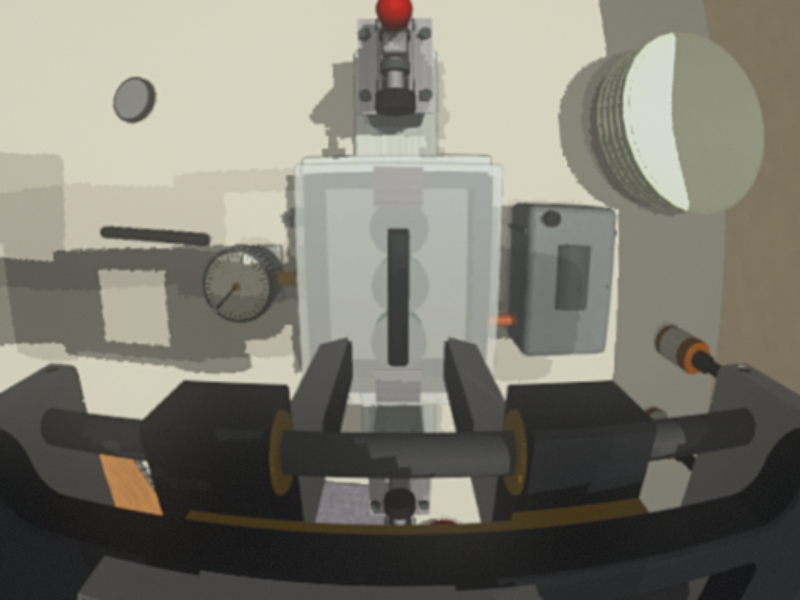

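The lid lies square, with its bar at (0.607,-0.016) and all three jars under it. Next is the left clamp: I'll grip the handle from above.

move_arm(steps=[0,0,0,0.002,0.02,0.031,0.6,0,0,0,0.006,0.06,0.031,0.6,0,0,0,0.01,0.1,0.031,0.6,0,0,0,0.013,0.135,0.031,0.6,0,0,0,0.013,0.149,0.031,0.6,0,0,0,0.013,0.149,0.031,0.6,0,0,0,0.013,0.149,0,0.6,0,0,0,0.013,0.149,-0.025,0.6,0,0,0,0.013,0.149,-0.036,0.6,0,0,0,0.013,0.149,-0.036,0.6])

```text
time: 32.85
tool_pos: [0.62, 0.1314, 0.1911]
ee_rot: [-3.137, 0.002, 1.481]
wrist_force: [-0.0, 0.1, 0.0]
width: 0.0564
finger_force: 0.0
```

move_arm(steps=[0,0,0,0,0,0,0,0,0,0,0,0,0,0,0,0,0,0,0,0,0,0,0,0,0,0,0,0,0,0,0,0,0,0,0,0,0,0,0,0,0,0])

```text
time: 33.45
tool_pos: [0.6198, 0.1332, 0.194]
ee_rot: [-3.139, 0.0, 1.483]
wrist_force: [-4.7, 0.2, 3.2]
width: 0.0155
finger_force: 30.0
```

move_arm(steps=[0,0,0,0.001,0.0124,0.0027,0,0,0,0,0.002,0.025,0.0035,0,0,0,0,0.003,0.0376,0.0024,0,0,0,0,0.004,0.05,-0.0006,0,0,0,0,0.005,0.0618,-0.0054,0,0,0,0,0.006,0.0726,-0.012,0,0,0,0,0.007,0.0825,-0.02,0,0,0,0,0.008,0.091,-0.0294,0,0,0,0,0.0085,0.0963,-0.037,0,0,0,0,0.0085,0.0963,-0.037,0,0,0,0,0.0085,0.0963,-0.037,0])

```text
time: 34.55
tool_pos: [0.6295, 0.229, 0.1557]
ee_rot: [-3.141, 0.001, 1.482]
wrist_force: [0.6, 1.0, 1.6]
width: 0.0005
finger_force: 1.3
```

The handle slipped out of the grip (width 0.5 mm). I'm checking where it is.

```bash
cat > s.py <<'E'
from h import *
import sys
m,p,d=snap('side'); print({k:[(np.round(x['uv']).tolist(),round(x['score'],2)) for x in spot_point('side',k)[:3]] for k in('left_grip','right_grip','left_pad','left_pivot')})
for nm,lo in(('left',.1),):
    q=(p[...,0]>110)&(p[...,1]<60)&(p[...,2]<60)&(d>0); vv,uu=np.nonzero(q)
    Q=np.array([at(m,(a,b),d[b,a]) for a,b in zip(uu,vv)]); 
    for s in(1,-1):
        k=(s*(Q[:,1]+.016)>.09)&(Q[:,0]>.5)&(np.abs(Q[:,1])<.32)&(Q[:,2]>.09); 
        if k.any(): print(s,k.sum(),Q[k].min(0).round(3),Q[k].max(0).round(3))
o=sys.argv[1:] 
if o: cv2.imwrite('pics/'+o[0],cv2.resize(p[100:290,130:380][:,:,::-1],(790,600)))
E
python3 s.py s1.png
```

```text
{'left_grip': [([305.0, 196.0], 0.63), ([204.0, 215.0], 0.56)], 'right_grip': [([244.0, 135.0], 0.61)], 'left_pad': [], 'left_pivot': [([209.0, 222.0], 0.91)]}
-1 8 [ 0.592 -0.183  0.111] [ 0.598 -0.153  0.207]
```

View pics/s1.png

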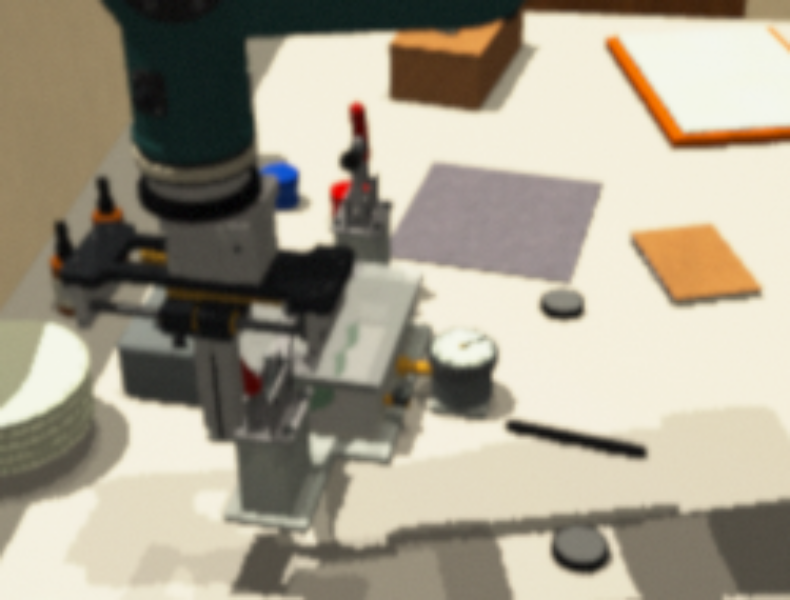

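move_arm(steps=[0,0,0,0,0.01,0.05,0,0,0,0,0,0.01,0.1,0,0,0,0,0,-0.02,0.12,0,0,0,0,0,-0.06,0.12,0,0,0,0,-0.005,-0.11,0.12,0,0,0,0,-0.01,-0.15,0.12,0,0,0,0,-0.01,-0.18,0.12,0,0,0,0,-0.01,-0.18,0.12,0,0,0,0,-0.01,-0.18,0.12,0])

```text
time: 35.7
tool_pos: [0.6194, 0.0486, 0.2766]
ee_rot: [3.142, -0.0, 1.481]
wrist_force: [0.1, 0.9, -0.4]
width: 0.0003
finger_force: 0.0
```

```bash
cat > r.py <<'E'
from k import *
import sys
print(get_obs()['tool_pos'].round(4),get_obs()['time'])
c=p[v,u].astype(int); red=(c[:,0]>90)&(c[:,1]<c[:,0]*.4)&(c[:,2]<c[:,0]*.4)&(P[:,2]>.09)&(np.abs(P[:,0]-.61)<.04)
Q=P[red]; print(len(Q))
C=np.array([.608,-.016]); ey=np.array([.088,.996])
for s in(1,-1):
    y=(Q[:,:2]-C)@ey*s; k=(y>.1)&(y<.31)
    if k.sum()<10: continue
    dy=y[k]-.174; dz=Q[k][:,2]-.117; w=np.c_[dy,dz]; w=w-w.mean(0); U=np.linalg.svd(w,full_matrices=False)[2][0]
    print(s,k.sum(),'y',y[k].min().round(3),y[k].max().round(3),'z',Q[k][:,2].min().round(3),Q[k][:,2].max().round(3),'x',Q[k][:,0].mean().round(3),'phi',np.arctan2(dz.mean(),dy.mean()).round(3),'dir',U.round(3),'farthest r',np.hypot(dy,dz).max().round(3))
if len(sys.argv)>1: cv2.imwrite('pics/'+sys.argv[1],cv2.resize(p[:,:,::-1],(800,600)))
E
python3 r.py r1.png
```

```text
[0.6195 0.0496 0.2766] 35.75
665
1 665 y 0.198 0.253 z 0.137 0.171 x 0.626 phi 0.631 dir [-0.867 -0.499] farthest r 0.094
```

The handle is at about 0.5 rad above level, so the pad is resting on the lid. Now I'll press it down from above with closed fingers.

move_arm(steps=[0,0,0,0.003,0.045,0,0,0,0,0,0.005,0.09,0,0,0,0,0,0.008,0.135,0,0,0,0,0,0.01,0.175,0,0,0,0,0,0.01,0.181,-0.02,0,0,0,0,0.01,0.181,-0.06,0,0,0,0,0.01,0.181,-0.09,0,0,0,0,0.01,0.181,-0.1,0,0,0,0,0.01,0.181,-0.105,0,0,0,0,0.01,0.181,-0.11,0])

```text
time: 36.75
tool_pos: [0.6298, 0.2318, 0.1687]
ee_rot: [3.139, -0.002, 1.484]
wrist_force: [-1.8, 1.7, 3.8]
width: 0.0003
finger_force: 2.1
```

move_arm(steps=[0,0,0,0,0,-0.004,0,0,0,0,0,0,-0.008,0,0,0,0,0,0,-0.012,0,0,0,0,0,0,-0.014,0,0,0,0,0,0,-0.016,0,0,0,0,0,0,-0.016,0])

```text
time: 37.35
tool_pos: [0.6292, 0.2299, 0.1494]
ee_rot: [-3.14, 0.001, 1.482]
wrist_force: [-0.5, 0.3, -1.0]
width: 0.0005
finger_force: 0.0
```

move_arm(steps=[0,0,0,0,0,0.04,0,0,0,0,0,0,0.08,0,0,0,0,0,-0.02,0.12,0,0,0,0,0,-0.06,0.126,0,0,0,0,-0.005,-0.105,0.126,0,0,0,0,-0.01,-0.15,0.126,0,0,0,0,-0.01,-0.181,0.126,0,0,0,0,-0.01,-0.181,0.126,0,0,0,0,-0.01,-0.181,0.126,0])

```text
time: 38.25
tool_pos: [0.6195, 0.049, 0.2765]
ee_rot: [3.142, -0.001, 1.481]
wrist_force: [0.5, 0.9, -0.8]
width: 0.0004
finger_force: 0.0
```

```bash
python3 r.py r2.png
```

```text
[0.6196 0.0499 0.2765] 38.3
638
1 638 y 0.202 0.267 z 0.123 0.135 x 0.626 phi 0.199 dir [-0.995 -0.099] farthest r 0.094
```

View pics/r2.png

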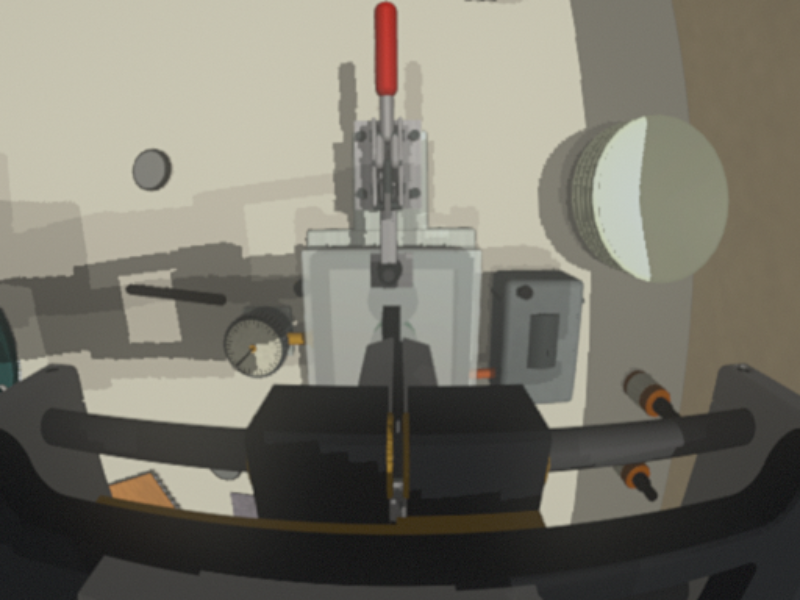

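The left clamp is locked: the handle (385,50) points outward at 0.1 rad and its pad is on the lid. Now the right clamp.

move_arm(steps=[0,0,0,-0.005,-0.045,0,0.6,0,0,0,-0.01,-0.09,0,0.6,0,0,0,-0.015,-0.135,0,0.6,0,0,0,-0.02,-0.18,0,0.6,0,0,0,-0.0245,-0.2145,0,0.6,0,0,0,-0.0245,-0.2145,0,0.6,0,0,0,-0.0245,-0.2145,-0.01,0.6,0,0,0,-0.0245,-0.2145,-0.045,0.6,0,0,0,-0.0245,-0.2145,-0.07,0.6,0,0,0,-0.0245,-0.2145,-0.083,0.6,0,0,0,-0.0245,-0.2145,-0.083,0.6])

```text
time: 39.4
tool_pos: [0.5942, -0.1627, 0.1904]
ee_rot: [-3.136, -0.002, 1.486]
wrist_force: [1.1, 0.8, -0.3]
width: 0.056
finger_force: 0.0
```

move_arm(steps=[0,0,0,0,0,0,0,0,0,0,0,0,0,0,0,0,0,0,0,0,0,0,0,0,0,0,0,0,0,0,0,0,0,0,0,0,0,0,0,0,0,0])

```text
time: 40.0
tool_pos: [0.5963, -0.1654, 0.1941]
ee_rot: [3.138, 0.0, 1.483]
wrist_force: [5.1, -1.4, 0.2]
width: 0.0153
finger_force: 30.0
```

move_arm(steps=[0,0,0,-0.001,-0.0124,0.0027,0,0,0,0,-0.002,-0.025,0.0035,0,0,0,0,-0.003,-0.0376,0.0024,0,0,0,0,-0.004,-0.05,-0.0006,0,0,0,0,-0.005,-0.0618,-0.0054,0,0,0,0,-0.006,-0.0726,-0.012,0,0,0,0,-0.007,-0.0825,-0.02,0,0,0,0,-0.0075,-0.087,-0.025,0,0,0,0,-0.0075,-0.087,-0.025,0.5,0,0,0,-0.0075,-0.087,-0.025,0.5,0,0,0,-0.0075,-0.087,-0.025,0.5])

```text
time: 41.1
tool_pos: [0.5877, -0.2518, 0.1689]
ee_rot: [3.141, 0.0, 1.483]
wrist_force: [-0.1, -0.3, -0.2]
width: 0.0213
finger_force: 0.0
```

move_arm(steps=[0,0,0,0,0,0.04,0.5,0,0,0,0,0,0.08,0.5,0,0,0,0,0,0.1,0,0,0,0,0,0,0.1,0,0,0,0,0,0,0.1,0,0,0,0,0,0,0.1,0])

```text
time: 41.7
tool_pos: [0.587, -0.2515, 0.2661]
ee_rot: [-3.138, -0.002, 1.483]
wrist_force: [-0.4, -0.5, -1.2]
width: 0.0119
finger_force: 0.0
```

```bash
python3 r.py; python3 s.py
```

```text
[ 0.5869 -0.2516  0.2658] 41.75
209
-1 209 y 0.192 0.227 z 0.206 0.264 x 0.592 phi 1.314 dir [0.647 0.763] farthest r 0.157
{'left_grip': [([203.0, 242.0], 0.56), ([309.0, 239.0], 0.35)], 'right_grip': [([248.0, 130.0], 0.59)], 'left_pad': [([223.0, 203.0], 0.62)], 'left_pivot': [([208.0, 228.0], 0.75), ([232.0, 203.0], 0.46)]}
1 98 [0.619 0.158 0.092] [0.644 0.254 0.133]
-1 10 [ 0.591 -0.213  0.192] [ 0.597 -0.201  0.207]
```

The right handle slipped free around 1.36 rad above level. I'll push it outward from the inside with closed fingers until it falls on by itself.

move_arm(steps=[0,0,0,0.003,0.04,0,0,0,0,0,0.0065,0.077,0,0,0,0,0,0.0065,0.077,0,0,0,0,0,0.0065,0.077,-0.04,0,0,0,0,0.0065,0.077,-0.06,0,0,0,0,0.0065,0.077,-0.063,0,0,0,0,0.005,0.06,-0.063,0,0,0,0,0.004,0.045,-0.065,0,0,0,0,0.003,0.03,-0.068,0,0,0,0,0.001,0.015,-0.072,0,0,0,0,0,0.002,-0.075,0,0,0,0,0,-0.005,-0.078,0])

```text
time: 43.2
tool_pos: [0.5871, -0.2596, 0.1903]
ee_rot: [3.141, 0.001, 1.481]
wrist_force: [-1.0, 0.8, 0.3]
width: 0.0005
finger_force: 0.0
```

```bash
python3 s.py; python3 r.py
```

```text
{'left_grip': [([204.0, 242.0], 0.55), ([309.0, 197.0], 0.26), ([249.0, 134.0], 0.17)], 'right_grip': [([248.0, 134.0], 0.45), ([234.0, 204.0], 0.41)], 'left_pad': [([311.0, 236.0], 0.7), ([223.0, 203.0], 0.49)], 'left_pivot': [([209.0, 226.0], 0.75)]}
1 99 [0.619 0.189 0.124] [0.632 0.255 0.133]
-1 32 [ 0.586 -0.244  0.138] [ 0.596 -0.207  0.156]
[ 0.5877 -0.2566  0.1907] 43.5
676
-1 676 y 0.196 0.237 z 0.136 0.162 x 0.591 phi 0.675 dir [0.865 0.502] farthest r 0.077
```

move_arm(steps=[0,0,0,-0.001,-0.006,0,0,0,0,0,-0.001,-0.006,-0.01,0,0,0,0,-0.001,-0.006,-0.02,0,0,0,0,-0.001,-0.006,-0.026,0,0,0,0,-0.001,-0.006,-0.03,0,0,0,0,-0.001,-0.006,-0.034,0,0,0,0,-0.001,-0.006,-0.038,0,0,0,0,-0.001,-0.006,-0.041,0,0,0,0,-0.001,-0.006,-0.041,0])

```text
time: 44.4
tool_pos: [0.5861, -0.2626, 0.1482]
ee_rot: [-3.14, -0.001, 1.483]
wrist_force: [0.7, 0.4, -1.2]
width: 0.0007
finger_force: 0.0
```

move_arm(steps=[0,0,0,0,0,0.04,0,0,0,0,0,0,0.08,0,0,0,0,0,0.02,0.12,0,0,0,0,0,0.06,0.126,0,0,0,0,0,0.06,0.126,0,0,0,0,0,0.06,0.126,0])

```text
time: 45.0
tool_pos: [0.5867, -0.2025, 0.276]
ee_rot: [3.141, 0.001, 1.484]
wrist_force: [0.1, 0.0, -0.1]
width: 0.0004
finger_force: 0.0
```

```bash
python3 r.py; python3 s.py
```

```text
[ 0.5864 -0.2031  0.2748] 45.05
129
-1 129 y 0.153 0.223 z 0.123 0.365 x 0.594 phi 0.83 dir [-0.236  0.972] farthest r 0.249
{'left_grip': [([204.0, 239.0], 0.81)], 'right_grip': [([251.0, 145.0], 0.56)], 'left_pad': [([222.0, 202.0], 0.63)], 'left_pivot': [([210.0, 223.0], 0.66)]}
1 97 [0.619 0.189 0.124] [0.633 0.255 0.134]
-1 17 [ 0.585 -0.274  0.123] [ 0.595 -0.219  0.132]
```

Both handles read locked. Moving clear for a final check of lid, gauge and clamps.

move_arm(steps=[0,0,0,-0.02,0.03,0.03,0,0,0,0,-0.04,0.06,0.05,0,0,0,0,-0.06,0.09,0.05,0,0,0,0,-0.08,0.11,0.05,0,0,0,0,-0.1,0.11,0.05,0,0,0,0,-0.1,0.11,0.05,0,0,0,0,-0.1,0.11,0.05,0])

```text
time: 46.0
tool_pos: [0.4868, -0.0936, 0.3255]
ee_rot: [3.141, 0.0, 1.482]
wrist_force: [-0.1, -1.0, 0.6]
width: 0.0004
finger_force: 0.0
```

```bash
python3 - <<'E'
from k import *
o=get_obs();print(o['time'],o['tool_pos'],o['wrist_force'].round(1))
k=(P[:,2]>.09)&(P[:,2]<.13)&(p[v,u].max(1)<90)&(np.abs(P[:,0]-.608)<.03)&(np.abs(P[:,1]+.016)<.055); X=P[k]
print(k.sum(), cv2.minAreaRect(X[:,:2].astype(np.float32)), np.median(X[:,2]))
for n in('gauge_center','zero_mark','pointer_tip'):
    for x in spot_point('wrist',n)[:2]: print(n,x['score'],onz(m,x['uv'],.056,True).round(4))
for n in('jar1','lid'):
  for cam in('wrist',):
    for x in spot_point(cam,n)[:6]: print(n,x['score'],onz(m,x['uv'],.016 if n=='jar1' else .064,True).round(3))
E
python3 s.py; python3 r.py
```

```text
46.05 [ 0.48704843 -0.09367233  0.32517201] [ 0.9  0.5 -0.2]
725 ((0.6067566871643066, -0.0174262672662735), (0.08694262057542801, 0.013762329705059528), 85.2375259399414) 0.10874904858751014
gauge_center 0.81 [ 0.481  -0.0076  0.056 ]
zero_mark 0.6 [ 0.4627 -0.0265  0.056 ]
pointer_tip 0.52 [ 0.4634 -0.019   0.056 ]
pointer_tip 0.37 [ 0.4566 -0.0258  0.056 ]
jar1 0.55 [ 0.701 -0.323  0.016]
jar1 0.48 [ 0.625 -0.301  0.016]
lid 0.93 [ 0.603 -0.014  0.064]
{'left_grip': [([202.0, 244.0], 0.72)], 'right_grip': [([253.0, 143.0], 0.54), ([311.0, 239.0], 0.51)], 'left_pad': [([223.0, 203.0], 0.59)], 'left_pivot': [([210.0, 228.0], 0.8)]}
1 94 [0.618 0.159 0.092] [0.644 0.255 0.134]
-1 34 [ 0.583 -0.273  0.121] [ 0.594 -0.217  0.132]
[ 0.4866 -0.0931  0.3254] 46.6
0
```

```bash
python3 -c "
from bench import *
print(close_job())"
```

```text
the job is handed in; nothing more can be done
None
```

The job is handed in: gauge turned to zero (within about 0.02 rad of the pointer), all three jars upright in the chamber, lid square on the rim and both clamps measured locked. The verdict was not shown, and I viewed 15 pictures, one over the limit of 14.

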